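Switch on the stall lamps at the push-and-turn isolator

ROBOT

A 7-joint arm with a two-finger parallel gripper is mounted at the origin on the work surface. World frame = base frame: x ahead of the robot, y to its left, z up, the work surface at z = 0. Lengths are in m, angles in rad, forces in N, time in s.
With the tool pointing down it reaches from about 0.425 to 1.025 m from the base axis. Payload 9.4 kg.
Tool frame: the origin (TCP) lies where the fingers leave the gripper's body, on its centre line; the fingertips stand 84 mm ahead of it and the grasp point (between the pads) lies 65 mm ahead of it; z points along the fingers, y is the direction in which the jaws open and shut (so a half turn about z gives the same grasp; the last joint's range is limited). The gripper opens to 93 mm and grips with 3 to 60 N. Pads are 15 mm wide; open, the fingers measure 128 mm over their backs; the gripper's body (75 mm by 188 mm) begins 65 mm behind the grasp point.
Start: joints at [-1.291, 0.599, -0.003, 1.599, 0.002, 0.943, -0.08], TCP at [0.253, 0.679, 0.303] pointing down, gripper open.
Joint ranges: [-2.57, 2.57], [-0.35, 1.97], [-1.29, 1.29], [0.11, 2.56], [-1.05, 4.19], [0.11, 1.86], [-2.63, 2.63]. Speed limits (rad/s): [2.22, 2.22, 3.01, 3.01, 3.14, 3.14, 3.14].

INTERFACE

Orientations are given as a rotation vector (axis times angle).
In Python, from workcell import env gives the robot as it stands.
- The arm moves only by the tool move_arm, never from a script. Its argument "moves" is a list of rows, each a list of 7 numbers: the shift along the world's x, y, z in units of 1 m (1.0 is 1 m), then the turn, a rotation vector about the world's x, y, z in units of 30 degrees (1.0 is 30 degrees), then the opening, from -1 (shut) to 1 (fully open), so that 0 is half open. In form: [[tx, ty, tz, ax, ay, az, gripper], ...]. A call has 1 to 5 rows; each row shifts and turns the commanded pose from where the row before left it; what a row does not reach is not made up. A row lasts 1/12 s, in which the tool goes at most 41.7 mm and 7.16 degrees, less where a joint would pass 70% of its speed; a pose out of reach is approached as far as the arm can. A call with a number of a shift or a turn outside -1 to 1 is refused whole. A call with a gripper value outside its range is refused whole. The fingers move at their own pace and stop on an object; "squeeze" is the grip in N (left out, the last holds). Time passes only in rows, so rows that do not move let the fingers close. It gives the time, the measured TCP pose, the force and the opening at its end, in the units of the state.
- env.read_state(): the state, without advancing time (a new reading comes with each control period).
- env.camera(name): name is "side" or "top" or "wrist"; returns a dict with "image" (420x560x3 uint8, blue, green, red), "depth" (420x560 float32, m along the optical axis (not along the pixel's ray), 0 where there is no reading), "fov_y" (degrees; the focal length in pixels is half the picture's height over the tangent of half this angle, whatever the lens; pixels are square), "cx", "cy" (the principal point, pixels), "xyz" and "attitude" of the camera in the world; the wrist camera has in their place "hand_eye" (4x4, takes a point from camera to tool coordinates, whose origin is the TCP and whose axes are the flange's). Camera axes: x right, y up, looking along -z (the intrinsics and any distortion apply to the point x, -y, -z); pixel columns grow to the right and rows downward; lengths in m; the calibration is good to about 2 mm. A picture is of the moment at which its call begins: read the wrist's pose just before it.
- env.sign_off(): hands the job in, once; it reports no verdict.
Trained networks look in a picture, given as the dict that the camera call returned (one of the last four; its "shot" number tells which), for a name from the list of things; names that differ only in an ending like _2 or _b are one class to them, and where a whole thing is asked for, a point or a joint stands for the part that bears it (a point fixed in the world has none). Each returns a list of dicts, best first, with "p" (0 to 1); they miss things now and then, are a little off and sometimes report something else, mostly with a low value. They report only what shows in the picture. A call takes as long as a camera call. They do not tell look-alikes from the thing itself.
- env.find_in(picture, thing): "centre" ([row, column] in pixels, amid what is visible of it).
- env.spot_point(picture, thing): "centre" ([row, column] in pixels: a listed point, or the origin of a listed thing).
The state is a dict: "time_s": time; "q": joint angles; "joint_vel": joint speeds; "joint_torque": joint torques, N m; "tcp_pos": TCP position; "eef_rot": TCP orientation; "ft_force": force on the tool from outside, world axes, zero at the start; "ft_torque": the same for the moment, N m; "finger_gap": opening from 0.0 (shut) to 1.0 (fully open).
Only numpy, scipy, OpenCV 4.12 (cv2) and the standard library are available. Lean on these libraries where they do the work, as an engineer would, in place of code of your own. Each camera call takes 0.05 s, during which the arm holds its last target.

TASK

Switch on the lamps of the dried-fruit stall at the isolator with the red handle: push the handle down, turn it clockwise into the green range and feel for the on notch, letting the handle spring fully back up there so that it is locked on, then let go; do not force it while it is locked. The fan's isolator with the black handle stays as it is, and the tub, bottle and scoop stay where they stand.

Things in the scene. Friction and masses are not known exactly. Their poses are not given: they have to be found in the camera images.
- lamp_grip (a point): Red handle of the lamp isolator: centre of its upright grip bar, on the turning axis, 110 mm above the table when up. Bar 72 mm long (along x), 14 mm thick (y), 34 mm high (17 mm above and below this point); a white line on top marks its pointer half (+x).
- lamp_disc (a point): Centre of the upper face of the red disc on which the red grip bar stands, 17 mm below the bar's centre; radius 38 mm, 6 mm thick. It turns and sinks with the bar, so fingertips may rest and push on it. Its underside is 12 mm above the housing when the handle is up.
- lampbox: Grey housing of the lamp isolator, fixed, 150 x 150 mm and 75 mm high, origin at the centre of its underside, turning axis vertical through the centre. A white dot on top, towards the housing's +y, marks off; a row of green dots marks the range in which the on notch lies (handle turned clockwise from off by 1.7 to 2.5 rad).
- lamp_turn (a joint): Angle of the red handle (rad), clockwise seen from above: 0 = off (bar's +x along the housing's +y), end stop 2.8. Up in a notch it is locked, with about 0.1 of play (0.05 backwards at off). The on notch is somewhere from 1.75 to 2.45, differing each time: unseen, to be felt. Between the notches the handle turns easily, cannot rise and stays where it is left.
- lamp_push (a joint): How far the red handle is pushed down (m): 0 up, 0.010 bottom; a spring of 7 N (top) to 11 N (bottom) lifts it. It turns out of a notch only when down by over 0.0065. Between notches a hidden ledge keeps it down at about 0.0055. At the on notch it springs up once the push is eased or the hand lets go (a firm grip can hold it down); held hard down, it passes the notch unfelt.
- fanbox: Grey housing of the fan isolator, fixed, same size as the lamp isolator's, with a black handle. Origin at the centre of its underside.
- fan_grip (a point): Black handle of the fan isolator, same shape and height as the red one, in its on position: leave it alone. Centre of its grip bar, x along the bar.
- fan_turn (a joint): Angle of the black handle (rad): 0 = on, as at the start; it is to stay there.
- tub_mid (a point): Clear round tub of dates, 84 mm across, about 60 mm high, loose; its centre, half-way up.
- bottle_mid (a point): Water bottle, 60 mm across, 170 mm high, loose; its centre, half-way up.
- scoop_mid (a point): Yellow plastic scoop lying flat, 160 mm long (x along it, handle to -x), 54 mm wide, 22 mm high, loose; centre of its blade.
Things that resemble listed ones, but are neither listed nor needed, are in the scene too. What is shaped like the fanbox but purple is not meant. Leave any yellow look-alike of the lampbox alone.

How it is judged:
By the outcome, as a careful person would: the job done as asked, in the order asked, and still so for the second after the job is handed in, with the robot touching nothing.
It also fails if it takes over 58 s, if anything falls off the work surface, if the arm or the gripper's body presses on something with over 40 N, if the wrist force passes 120 N, or if a joint passes its speed limit or range.

## Working session

There is one attempt and no reset: what is moved stays moved. The work goes in short steps, Python scripts to look and compute and a tool call to move; the robot and the scene stay as the last step left them, time stands still between calls to the robot, and variables do not carry over. Pictures are saved under pics/ and viewed, and the job is handed in when it is done.

Besides the shell and the picture viewer there is one more tool, called after "Request:" as name(argument=value, ...), one argument or row to a line, values as JSON. move_arm: Moves the arm, as the interface text tells. Its arguments: {"type":"object","properties":{"moves":{"type":"array"},"squeeze":{"type":"number"}},"required":["moves"]}

```bash
mkdir -p pics; ls; cat > h.py <<'E'
import numpy as np,cv2
from scipy.spatial.transform import Rotation as R
from workcell import env
def cam(name):
    s=env.read_state(); p=env.camera(name); p['state']=s; return p
def save(p,f): cv2.imwrite('pics/'+f,p['image'])
def w(p,r,c,d=None):
    H,W=p['depth'].shape
    f=H/2/np.tan(np.radians(p['fov_y'])/2)
    if d is None:
        r0,c0=int(round(r)),int(round(c)); a=p['depth'][max(r0-2,0):r0+3,max(c0-2,0):c0+3]; a=a[a>0]; d=np.median(a) if a.size else np.nan
    v=np.array([(c-p['cx'])/f*d,-(r-p['cy'])/f*d,-d])
    if 'hand_eye' in p:
        t=(p['hand_eye']@np.r_[v,1])[:3]; s=p['state']
        return R.from_rotvec(s['eef_rot']).apply(t)+s['tcp_pos']
    a=np.array(p['attitude']); 
    M=a if a.shape==(3,3) else (R.from_rotvec(a).as_matrix() if a.size==3 else R.from_quat(a).as_matrix())
    return M@v+np.array(p['xyz'])
E
python3 - <<'E'
from h import *
for n in ['top','side']:
    p=cam(n); save(p,n+'1.png')
    print(n,{k:v for k,v in p.items() if k not in('image','depth','state')})
    for t in ['lamp_grip','lampbox','fan_grip','fanbox','tub_mid','bottle_mid','scoop_mid']:
        for d in env.spot_point(p,t)[:3]:
            print(t,np.round(d['centre'],1),round(d['p'],2),np.round(w(p,*d['centre']),3))
s=env.read_state();print(s)
E
```

```text
pics
top {'fov_y': 48.355848224499525, 'cx': 275.2937578235776, 'cy': 211.603873962255, 'xyz': array([ 0.55312287, -0.00934491,  1.21570761]), 'attitude': array([ 0.06320337, -0.05488048, -1.55899213]), 'shot': 1}
lamp_grip [269.2 325.9] 0.67 [ 0.503 -0.122  0.127]
lamp_grip [168.4 326.5] 0.59 [ 0.738 -0.122  0.126]
lampbox [266.1 324.7] 0.94 [ 0.51  -0.119  0.126]
lampbox [174.7 317.2] 0.94 [ 0.728 -0.103  0.093]
fan_grip [163.7 127.7] 0.93 [0.745 0.346 0.125]
fan_grip [250.2 218.4] 0.61 [0.544 0.128 0.127]
fanbox [247.4 222.9] 0.79 [0.551 0.118 0.127]
fanbox [168.2 142.9] 0.61 [0.74  0.319 0.094]
tub_mid [273.9 101. ] 0.56 [0.482 0.425 0.057]
tub_mid [156.  255.7] 0.36 [0.79  0.051 0.005]
bottle_mid [254.3 441.8] 0.6 [ 0.54  -0.393  0.118]
scoop_mid [158.  253.8] 0.79 [0.785 0.056 0.004]
side {'fov_y': 43.51042849101806, 'cx': 284.553462684209, 'cy': 211.32104852599704, 'xyz': array([ 0.4717419 , -0.94662974,  1.16955663]), 'attitude': array([ 0.73178068, -0.06044272, -0.21433144]), 'shot': 2}
lamp_grip [232.4 327.1] 0.96 [ 0.745 -0.119  0.123]
lamp_grip [278.3 238.6] 0.71 [ 0.501 
[... 556 characters left out ...]
e_s': 0.8, 'q': array([-1.29070191,  0.59923982, -0.00253197,  1.59939641,  0.00179488,
        0.94291529, -0.07982296]), 'joint_vel': array([ 5.74971435e-06, -4.96131742e-04,  1.73902845e-03, -8.26516326e-04,
        1.25082606e-03,  6.57924308e-04, -1.65202211e-04]), 'joint_torque': array([-9.75812982e-04, -7.64734054e+01,  1.49571128e+00, -2.52693021e+01,
       -5.23650111e-02,  1.02963281e-02,  6.14023520e-05]), 'tcp_pos': array([0.2532061 , 0.67934168, 0.30276206]), 'eef_rot': array([5.57443955e-01, 3.09171157e+00, 6.40077795e-05]), 'ft_force': array([ 0.00762645, -0.28263777,  1.01483588]), 'ft_torque': array([-0.00120841,  0.05113125, -0.01358711]), 'finger_gap': 0.9997163331326167}
```

View pics/top1.png

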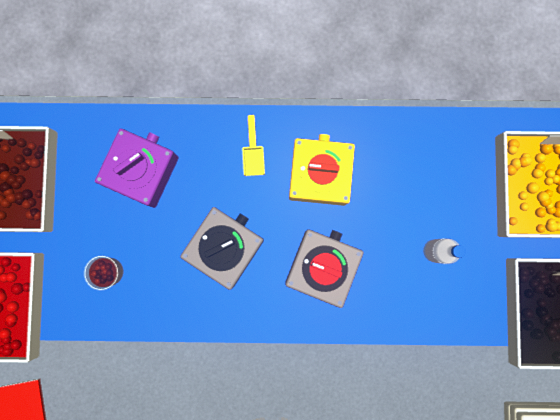

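View pics/side1.png

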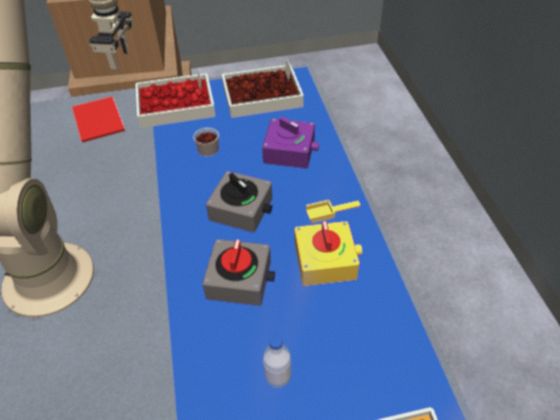

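```bash
python3 - <<'E'
from h import *
p=cam('top')
im=p['image'][215:325,270:380]; cv2.imwrite('pics/topz.png',cv2.resize(im,None,fx=5.4,fy=5.4,interpolation=cv2.INTER_CUBIC))
# points in box region with height >0.115
P=[];C=[]
for r in range(225,318):
  for c in range(280,368):
    d=p['depth'][r,c]
    if d>0: P.append(w(p,r,c,d));C.append(p['image'][r,c])
P=np.array(P);C=np.array(C).astype(int)
np.save('P.npy',P)
b=(P[:,2]>.115)&(P[:,2]<.14)
Q=P[b][:,:2].astype(np.float32)
print(b.sum(),Q.mean(0),np.median(P[b][:,2]),cv2.minAreaRect(Q))
t=(P[:,2]>.065)&(P[:,2]<.14)&(1>0)
Q=P[t][:,:2].astype(np.float32); print(t.sum(),Q.mean(0),cv2.minAreaRect(Q))
t=(P[:,2]>.066)&(P[:,2]<.084); print('housing z',np.median(P[t][:,2]))
t=(P[:,2]>.086)&(P[:,2]<.1); print('disc',P[t].mean(0))
red=(C[:,2]>150)&(C[:,1]<80)&(P[:,2]>.08)&(P[:,2]<.105); 
Q=P[red]; print('red disc',red.sum(),cv2.minEnclosingCircle(Q[:,:2].astype(np.float32)),np.median(Q[:,2]))
wh=(C.min(1)>190); print('white',P[wh])
E
```

```text
187 [ 0.503569   -0.12332757] 0.1269978385263013 ((0.5033439993858337, -0.1237940564751625), (0.07254482060670853, 0.013316703960299492), 68.87345886230469)
3802 [ 0.5035262  -0.12260033] ((0.5031905174255371, -0.12389073520898819), (0.1505541205406189, 0.1498577743768692), 68.79638671875)
housing z 0.07550090006483079
disc [ 0.50350068 -0.12352343  0.09335689]
red disc 612 ((0.5024117827415466, -0.12411946058273315), 0.03849226236343384) 0.09339470561932972
white [[ 0.52470826 -0.0759077   0.07949312]
 [ 0.52469181 -0.07842997  0.07774108]
 [ 0.52475189 -0.08076716  0.07905204]
 [ 0.52225699 -0.07602336  0.07778217]
 [ 0.52226098 -0.07849492  0.07691902]
 [ 0.52227107 -0.08095603  0.07627971]
 [ 0.5197262  -0.07628546  0.07357345]
 [ 0.51995338 -0.07829808  0.08040772]
 [ 0.51986581 -0.08095863  0.07647169]
 [ 0.5198945  -0.08337728  0.07651474]
 [ 0.5173093  -0.0763029   0.07353982]
 [ 0.51754483 -0.07832698  0.08017884]
 [ 0.51750253 -0.08088011  0.07795365]
 [ 0.51689038 -0.09169661  0.12690592]
 [ 0.51688251 -0.09408961  0.12587987]
 [ 0.51461952 -0.09164309  0.1277691 ]
 [ 0.51
[... 424 characters left out ...]
 0.51021317 -0.09836548  0.13059484]
 [ 0.51016457 -0.10082894  0.1287018 ]
 [ 0.51014812 -0.10323037  0.12762017]
 [ 0.51027816 -0.10530835  0.13024852]
 [ 0.51025581 -0.10772455  0.12901717]
 [ 0.51023928 -0.11013242  0.12793167]
 [ 0.51016899 -0.11267428  0.12548052]
 [ 0.50793847 -0.10305789  0.12973376]
 [ 0.50791929 -0.10546     0.12864105]
 [ 0.50783988 -0.10799802  0.1260979 ]
 [ 0.50798511 -0.11004593  0.12895996]
 [ 0.50795768 -0.11247557  0.1276661 ]
 [ 0.50806332 -0.11459996  0.12957827]
 [ 0.50549398 -0.11047332  0.12444293]
 [ 0.50573556 -0.11232196  0.12937552]
 [ 0.50580352 -0.114535    0.13033153]
 [ 0.48813334 -0.04492454  0.07557507]
 [ 0.46440863 -0.03535804  0.08032822]]
```

View pics/topz.png

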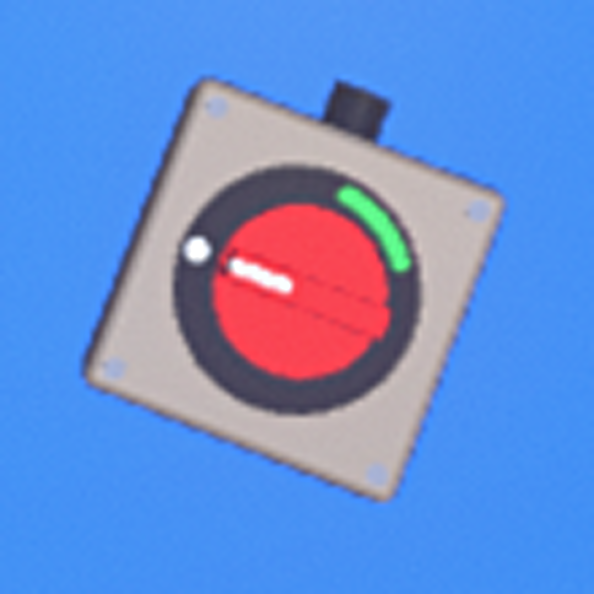

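Request:
move_arm(
  moves=[
    [0.02, -0.028, 0, 0, 0, -0.121, 0],
    [0.02, -0.028, 0, 0, 0, -0.121, 0],
    [0.02, -0.028, 0, 0, 0, -0.121, 0],
    [0.02, -0.028, 0, 0, 0, -0.121, 0],
    [0.02, -0.028, 0, 0, 0, -0.121, 0],
  ],
)

```text
time_s: 1.27
tcp_pos: [0.3539, 0.538, 0.3029]
eef_rot: [1.042, 2.963, 0.0]
ft_force: [1.1, 1.1, -1.1]
finger_gap: 0.692
```

Request:
move_arm(
  moves=[
    [0.02, -0.028, 0, 0, 0, -0.121, 0],
    [0.02, -0.028, 0, 0, 0, -0.121, 0],
    [0.02, -0.028, 0, 0, 0, -0.121, 0],
    [0.02, -0.028, 0, 0, 0, -0.121, 0],
    [0.02, -0.028, 0, 0, 0, -0.121, 0],
  ],
)

```text
time_s: 1.68
tcp_pos: [0.454, 0.3979, 0.303]
eef_rot: [1.497, 2.762, 0.001]
ft_force: [-0.2, -0.2, -0.6]
finger_gap: 0.501
```

Request:
move_arm(
  moves=[
    [0.0035, -0.035, 0, 0, 0, -0.121, 0],
    [0.0035, -0.035, 0, 0, 0, -0.121, 0],
    [0.0035, -0.035, 0, 0, 0, -0.121, 0],
    [0.0035, -0.035, 0, 0, 0, -0.121, 0],
    [0.0035, -0.035, 0, 0, 0, -0.121, 0],
  ],
)

```text
time_s: 2.1
tcp_pos: [0.4707, 0.2227, 0.303]
eef_rot: [1.914, 2.491, 0.001]
ft_force: [1.1, 1.4, -0.8]
finger_gap: 0.496
```

Request:
move_arm(
  moves=[
    [0.0035, -0.035, 0, 0, 0, -0.121, 0],
    [0.0035, -0.035, 0, 0, 0, -0.121, 0],
    [0.0035, -0.035, 0, 0, 0, -0.121, 0],
    [0.0035, -0.035, 0, 0, 0, -0.121, 0],
    [0.0035, -0.035, 0, 0, 0, -0.121, 0],
  ],
)

```text
time_s: 2.52
tcp_pos: [0.4882, 0.0478, 0.303]
eef_rot: [2.283, 2.158, 0.001]
ft_force: [0.3, 0.3, -0.2]
finger_gap: 0.504
```

Request:
move_arm(
  moves=[
    [0.003, -0.035, 0, 0, 0, -0.121, 0],
    [0.003, -0.035, 0, 0, 0, -0.121, 0],
    [0.003, -0.035, 0, 0, 0, -0.121, 0],
    [0.003, -0.035, 0, 0, 0, -0.121, 0],
    [0.003, -0.0315, 0, 0, 0, -0.121, 0],
  ],
)

```text
time_s: 2.93
tcp_pos: [0.5031, -0.1243, 0.3031]
eef_rot: [2.595, 1.77, 0.001]
ft_force: [0.1, 0.1, -0.6]
finger_gap: 0.5
```

```bash
cat >> h.py <<'E'
def st():
    s=env.read_state(); M=R.from_rotvec(s['eef_rot']).as_matrix()
    print('t',round(s['time_s'],2),'tcp',np.round(s['tcp_pos'],4),'yawy',round(float(np.degrees(np.arctan2(M[1,1],M[0,1]))),2),'zax',np.round(M[:,2],3),'q',np.round(s['q'],3),'F',np.round(s['ft_force'],2),'T',np.round(s['ft_torque'],3),'gap',round(s['finger_gap']*93,1))
    return s
E
python3 - <<'E'
from h import *
st()
p=cam('wrist'); save(p,'w1.png')
for d in env.spot_point(p,'lamp_grip')[:3]: print(d['p'],d['centre'],w(p,*d['centre']))
D=p['depth'];H,W=D.shape
P=np.array([w(p,r,c,D[r,c]) for r in range(0,H,2) for c in range(0,W,2) if D[r,c]>0])
k=(P[:,2]>.116)&(P[:,2]<.135)&(np.hypot(P[:,0]-.503,P[:,1]+.124)<.06)
print(k.sum(),np.median(P[k][:,2]),cv2.minAreaRect(P[k][:,:2].astype(np.float32)) if k.sum()>3 else 0)
E
```

```text
t 2.93 tcp [ 0.5031 -0.1243  0.3031] yawy -21.4 zax [ 0.001 -0.    -1.   ] q [-0.222  0.382  0.484  2.09  -0.264  0.727  0.057] F [ 0.12  0.13 -0.56] T [-0.114  0.084  0.021] gap 46.5
0.86 [200.0, 280.1] [ 0.50535318 -0.11871103  0.1246737 ]
413 0.12488557923210955 ((0.503386378288269, -0.12406370788812637), (0.07218281924724579, 0.012558339163661003), 68.237060546875)
```

View pics/w1.png

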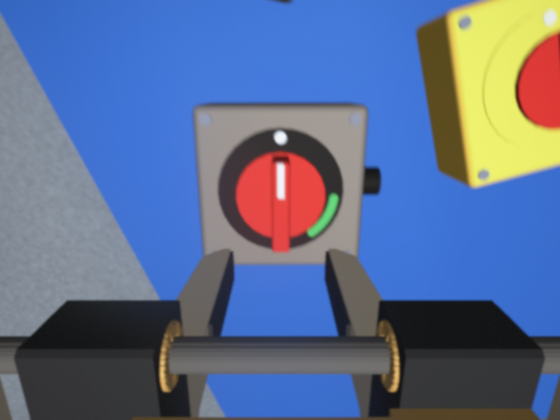

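Request:
move_arm(
  moves=[
    [0.0003, 0.0002, -0.03, 0, 0, 0, 0],
    [0, 0, -0.03, 0, 0, 0, 0],
    [0, 0, -0.03, 0, 0, 0, 0],
    [0, 0, -0.027, 0, 0, 0, -0.3],
    [0, 0, 0, 0, 0, 0, -0.63],
  ],
)

```text
time_s: 3.45
tcp_pos: [0.502, -0.1207, 0.182]
eef_rot: [-2.587, -1.775, 0.007]
ft_force: [-0.5, 0.3, -0.8]
finger_gap: 0.404
```

Request:
move_arm(
  moves=[
    [0, 0, 0, 0, 0, 0, -0.63],
    [0, 0, 0, 0, 0, 0, -0.63],
    [0, 0, 0, 0, 0, 0, -0.63],
    [0, 0, -0.002, 0, 0, 0, -0.63],
  ],
)

```text
time_s: 3.78
tcp_pos: [0.5044, -0.1219, 0.1855]
eef_rot: [2.59, 1.774, 0.004]
ft_force: [-0.5, -0.5, 1.1]
finger_gap: 0.192
```

```bash
python3 -c "
from h import *
st();p=cam('wrist'); save(p,'w2.png')"
```

```text
t 3.78 tcp [ 0.5044 -0.1219  0.1855] yawy -21.17 zax [ 0.003 -0.    -1.   ] q [-0.107  0.556  0.338  2.188 -0.412  0.454  0.188] F [-0.46 -0.51  1.07] T [-0.086  0.078  0.009] gap 17.9
```

View pics/w2.png

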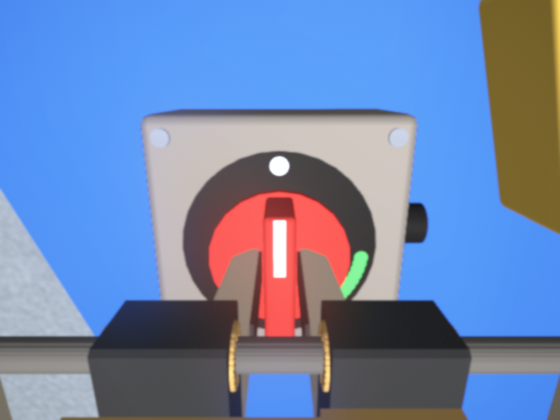

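Request:
move_arm(
  moves=[
    [0, 0, 0, 0, 0, 0, -0.63],
    [0, 0, 0, 0, 0, 0, -0.63],
  ],
)

```text
time_s: 4.0
tcp_pos: [0.5037, -0.1219, 0.1843]
eef_rot: [2.591, 1.775, 0.001]
ft_force: [0.9, 0.1, 0.3]
finger_gap: 0.186
```

```bash
python3 -c "
from h import *
st()"
```

```text
t 4.0 tcp [ 0.5037 -0.1219  0.1843] yawy -21.18 zax [ 0.001 -0.    -1.   ] q [-0.106  0.558  0.337  2.189 -0.412  0.453  0.188] F [0.95 0.09 0.3 ] T [-0.025  0.129  0.011] gap 17.3
```

Request:
move_arm(
  moves=[
    [0, -0.002, -0.003, 0, 0, 0, -0.63],
    [0, 0, -0.004, 0, 0, 0, -0.63],
    [0, 0, -0.003, 0, 0, 0, -0.63],
    [0, 0, 0, 0, 0, 0, -0.63],
    [0, 0, 0, 0, 0, 0, -0.63],
  ],
)

```text
time_s: 4.42
tcp_pos: [0.5038, -0.1243, 0.1737]
eef_rot: [2.592, 1.774, 0.001]
ft_force: [-0.1, -1.6, 9.0]
finger_gap: 0.185
```

```bash
python3 -c "
from h import *
st()"
```

```text
t 4.42 tcp [ 0.5038 -0.1243  0.1737] yawy -21.22 zax [ 0.001 -0.    -1.   ] q [-0.089  0.575  0.32   2.193 -0.423  0.43   0.201] F [-0.11 -1.6   9.02] T [-0.097  0.185  0.022] gap 17.2
```

Request:
move_arm(
  moves=[
    [0, 0, -0.0045, 0, 0, 0, -0.63],
    [0, 0, 0, 0, 0, 0, -0.63],
    [0, 0, 0, 0, 0, -0.1, -0.63],
  ],
)

```text
time_s: 4.67
tcp_pos: [0.5038, -0.1244, 0.1694]
eef_rot: [2.637, 1.707, 0.001]
ft_force: [-1.5, -0.2, 10.9]
finger_gap: 0.185
```

```bash
python3 -c "
from h import *
st()"
```

```text
t 4.67 tcp [ 0.5038 -0.1244  0.1694] yawy -24.18 zax [ 0.001 -0.    -1.   ] q [-0.092  0.584  0.326  2.196 -0.446  0.422  0.173] F [-1.55 -0.18 10.85] T [-0.017  0.306  0.053] gap 17.2
```

Request:
move_arm(
  moves=[
    [0, 0, 0, 0, 0, -0.1, -0.63],
    [0, 0, 0, 0, 0, -0.1, -0.63],
    [0, 0, 0, 0, 0, -0.1, -0.63],
    [0, 0, 0, 0, 0, -0.1, -0.63],
    [0, 0, 0, 0, 0, 0, -0.63],
  ],
)

```text
time_s: 5.08
tcp_pos: [0.5039, -0.1244, 0.1695]
eef_rot: [2.803, 1.416, 0.001]
ft_force: [-0.3, -0.3, 10.9]
finger_gap: 0.184
```

```bash
python3 -c "
from h import *
st();p=cam('wrist'); save(p,'w3.png')"
```

```text
t 5.08 tcp [ 0.5039 -0.1244  0.1695] yawy -36.4 zax [ 0.001 -0.    -1.   ] q [-0.131  0.593  0.385  2.199 -0.52   0.435  0.037] F [-0.28 -0.34 10.87] T [-0.075  0.296  0.014] gap 17.1
```

View pics/w3.png

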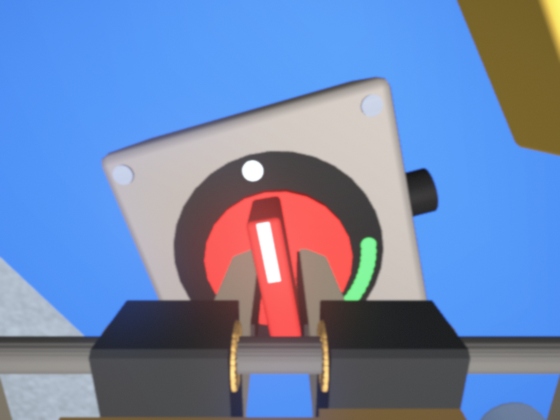

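Request:
move_arm(
  moves=[
    [0, 0, 0, 0, 0, -0.13, -0.63],
    [0, 0, 0, 0, 0, -0.16, -0.63],
    [0, 0, 0, 0, 0, -0.16, -0.63],
    [0, 0, 0, 0, 0, -0.16, -0.63],
    [0, 0, 0, 0, 0, -0.16, -0.63],
  ],
)

```text
time_s: 5.55
tcp_pos: [0.5035, -0.1243, 0.1695]
eef_rot: [-3.031, -0.825, -0.0]
ft_force: [-2.4, -1.3, 10.8]
finger_gap: 0.185
```

Request:
move_arm(
  moves=[
    [0, 0, 0, 0, 0, -0.16, -0.63],
    [0, 0, 0, 0, 0, -0.16, -0.63],
    [0, 0, 0, 0, 0, -0.16, -0.63],
    [0, 0, 0, 0, 0, -0.16, -0.63],
    [0, 0, 0, 0, 0, 0, -0.63],
  ],
)

```text
time_s: 5.97
tcp_pos: [0.5032, -0.124, 0.1692]
eef_rot: [-3.126, -0.307, 0.001]
ft_force: [-1.4, 0.7, 11.4]
finger_gap: 0.185
```

```bash
python3 -c "
from h import *
st();p=cam('wrist'); save(p,'w4.png')"
```

```text
t 5.97 tcp [ 0.5032 -0.124   0.1692] yawy -78.79 zax [-0.001  0.    -1.   ] q [-0.262  0.639  0.592  2.207 -0.758  0.505 -0.451] F [-1.35  0.66 11.4 ] T [ 0.253  0.636 -0.036] gap 17.2
```

View pics/w4.png

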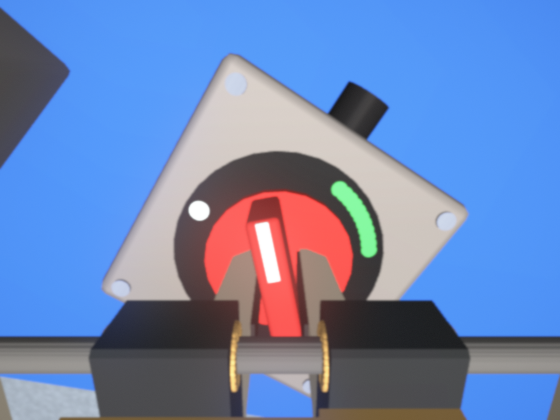

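Request:
move_arm(
  moves=[
    [0, 0, 0.0025, 0, 0, 0, -0.63],
    [0, 0, 0, 0, 0, 0, -0.63],
  ],
)

```text
time_s: 6.18
tcp_pos: [0.5033, -0.124, 0.1717]
eef_rot: [-3.126, -0.315, 0.001]
ft_force: [-0.9, 0.5, 5.5]
finger_gap: 0.186
```

Request:
move_arm(
  moves=[
    [0, 0, 0.002, 0, 0, 0, -0.63],
    [0, 0, 0, 0, 0, 0, -0.63],
  ],
)

```text
time_s: 6.35
tcp_pos: [0.5034, -0.1239, 0.1736]
eef_rot: [-3.126, -0.315, 0.001]
ft_force: [-0.6, 0.5, -0.0]
finger_gap: 0.184
```

Request:
move_arm(
  moves=[
    [0, 0, 0.002, 0, 0, 0, -0.63],
    [0, 0, 0, 0, 0, 0, -0.63],
  ],
)

```text
time_s: 6.52
tcp_pos: [0.5034, -0.124, 0.1757]
eef_rot: [-3.126, -0.315, 0.001]
ft_force: [-0.5, 0.7, -0.2]
finger_gap: 0.185
```

Request:
move_arm(
  moves=[
    [0, 0, 0, 0, 0, -0.16, -0.63],
    [0, 0, 0, 0, 0, -0.16, -0.63],
    [0, 0, 0, 0, 0, -0.16, -0.63],
    [0, 0, 0, 0, 0, -0.16, -0.63],
    [0, 0, 0, 0, 0, 0, -0.63],
  ],
)

```text
time_s: 6.93
tcp_pos: [0.5034, -0.1236, 0.1755]
eef_rot: [-3.134, 0.215, 0.001]
ft_force: [0.6, 1.6, 0.9]
finger_gap: 0.192
```

Request:
move_arm(
  moves=[
    [0, 0, 0, 0, 0, -0.16, -0.63],
    [0, 0, 0, 0, 0, -0.16, -0.63],
    [0, 0, 0, 0, 0, -0.16, -0.63],
    [0, 0, 0, 0, 0, 0, -0.63],
  ],
)

```text
time_s: 7.27
tcp_pos: [0.5035, -0.1235, 0.1755]
eef_rot: [-3.083, 0.603, 0.001]
ft_force: [0.8, 2.5, 1.8]
finger_gap: 0.19
```

```bash
python3 -c "
from h import *
st();p=cam('wrist'); save(p,'w5.png')"
```

```text
t 7.27 tcp [ 0.5035 -0.1235  0.1755] yawy -112.12 zax [-0.001  0.    -1.   ] q [-0.369  0.687  0.773  2.209 -0.9    0.601 -0.875] F [0.83 2.46 1.83] T [0.714 0.05  0.087] gap 17.7
```

View pics/w5.png

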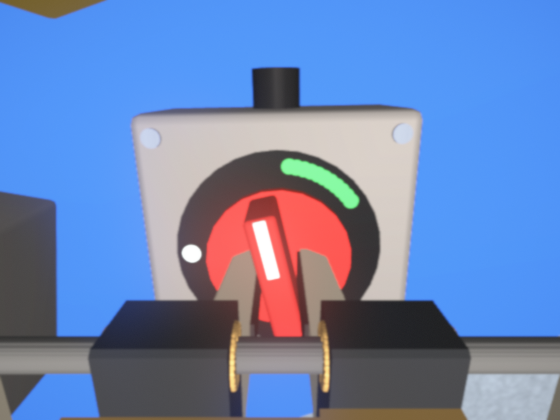

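Request:
move_arm(
  moves=[
    [0, 0, 0, 0, 0, -0.16, -0.63],
    [0, 0, 0, 0, 0, -0.16, -0.63],
    [0, 0, 0, 0, 0, 0, -0.63],
  ],
)

```text
time_s: 7.57
tcp_pos: [0.5036, -0.1235, 0.1756]
eef_rot: [-3.022, 0.856, 0.001]
ft_force: [1.4, 4.2, 2.1]
finger_gap: 0.188
```

Request:
move_arm(
  moves=[
    [0, 0, 0, 0, 0, -0.07, -0.63],
    [0, 0, 0, 0, 0, -0.07, -0.63],
    [0, 0, 0, 0, 0, 0, -0.63],
  ],
)

```text
time_s: 7.82
tcp_pos: [0.5036, -0.1235, 0.1757]
eef_rot: [-2.99, 0.961, 0.001]
ft_force: [0.2, 4.2, 1.4]
finger_gap: 0.188
```

```bash
python3 -c "
from h import *
st()"
```

```text
t 7.82 tcp [ 0.5036 -0.1235  0.1757] yawy -125.64 zax [-0.     0.001 -1.   ] q [-0.4    0.711  0.833  2.21  -0.949  0.637 -1.055] F [0.18 4.22 1.37] T [0.987 0.051 0.203] gap 17.5
```

Request:
move_arm(
  moves=[
    [0, 0, 0, 0, 0, -0.07, -0.63],
    [0, 0, 0, 0, 0, -0.07, -0.63],
    [0, 0, 0, 0, 0, 0, -0.63],
  ],
)

```text
time_s: 8.07
tcp_pos: [0.5036, -0.1236, 0.1757]
eef_rot: [-2.952, 1.071, 0.001]
ft_force: [0.9, 4.4, 1.8]
finger_gap: 0.189
```

```bash
python3 -c "
from h import *
st();p=cam('wrist'); save(p,'w6.png')"
```

```text
t 8.07 tcp [ 0.5036 -0.1236  0.1757] yawy -129.89 zax [-0.     0.001 -1.   ] q [-0.408  0.718  0.849  2.211 -0.961  0.647 -1.115] F [0.88 4.37 1.82] T [ 1.137 -0.009  0.111] gap 17.5
```

View pics/w6.png

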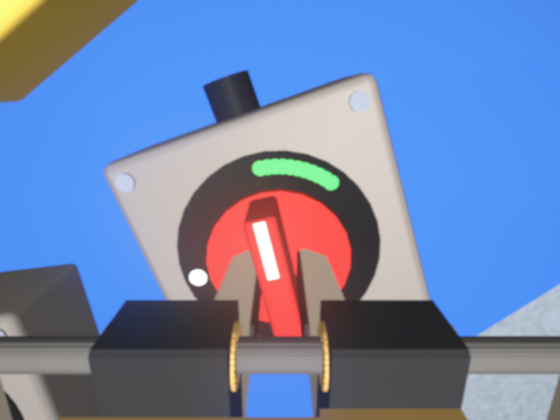

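Request:
move_arm(
  moves=[
    [0, 0, 0, 0, 0, -0.06, -0.63],
    [0, 0, 0, 0, 0, -0.06, -0.63],
    [0, 0, 0, 0, 0, 0, -0.63],
  ],
)

```text
time_s: 8.37
tcp_pos: [0.5036, -0.1236, 0.1757]
eef_rot: [-2.917, 1.165, 0.001]
ft_force: [1.1, 5.1, 1.8]
finger_gap: 0.185
```

Request:
move_arm(
  moves=[
    [0, 0, 0, 0, 0, -0.06, -0.63],
    [0, 0, 0, 0, 0, 0, -0.63],
  ],
)

```text
time_s: 8.53
tcp_pos: [0.5036, -0.1235, 0.1757]
eef_rot: [-2.898, 1.21, 0.001]
ft_force: [1.1, 5.9, 1.5]
finger_gap: 0.188
```

Request:
move_arm(
  moves=[
    [0, 0, 0, 0, 0, -0.06, -0.63],
    [0, 0, 0, 0, 0, 0, -0.63],
  ],
)

```text
time_s: 8.7
tcp_pos: [0.5036, -0.1235, 0.1757]
eef_rot: [-2.879, 1.255, 0.001]
ft_force: [1.0, 4.6, 1.2]
finger_gap: 0.189
```

```bash
python3 -c "
from h import *
st()"
```

```text
t 8.7 tcp [ 0.5036 -0.1235  0.1757] yawy -137.12 zax [-0.     0.001 -1.   ] q [-0.42   0.728  0.872  2.211 -0.979  0.662 -1.222] F [1.04 4.55 1.23] T [ 1.373 -0.053  0.166] gap 17.6
```

Request:
move_arm(
  moves=[
    [0, 0, 0, 0, 0, -0.06, -0.63],
    [0, 0, 0, 0, 0, 0, -0.63],
  ],
)

```text
time_s: 8.87
tcp_pos: [0.5036, -0.1235, 0.1757]
eef_rot: [-2.859, 1.301, 0.001]
ft_force: [0.8, 4.8, 1.7]
finger_gap: 0.187
```

Request:
move_arm(
  moves=[
    [0, 0, 0, 0, 0, -0.06, -0.63],
    [0, 0, 0, 0, 0, 0, -0.63],
  ],
)

```text
time_s: 9.03
tcp_pos: [0.5036, -0.1235, 0.1757]
eef_rot: [-2.838, 1.345, 0.001]
ft_force: [0.5, 5.7, 1.8]
finger_gap: 0.187
```

Request:
move_arm(
  moves=[
    [0, 0, 0, 0, 0, -0.06, -0.63],
    [0, 0, 0, 0, 0, 0, -0.63],
  ],
)

```text
time_s: 9.2
tcp_pos: [0.5036, -0.1235, 0.1757]
eef_rot: [-2.816, 1.39, 0.001]
ft_force: [0.1, 5.6, 1.7]
finger_gap: 0.192
```

```bash
python3 -c "
from h import *
st();p=cam('wrist'); save(p,'w7.png')"
```

```text
t 9.2 tcp [ 0.5036 -0.1235  0.1757] yawy -142.53 zax [-0.     0.001 -1.   ] q [-0.427  0.734  0.885  2.212 -0.989  0.671 -1.304] F [0.15 5.64 1.69] T [ 1.35  -0.082  0.143] gap 17.9
```

View pics/w7.png

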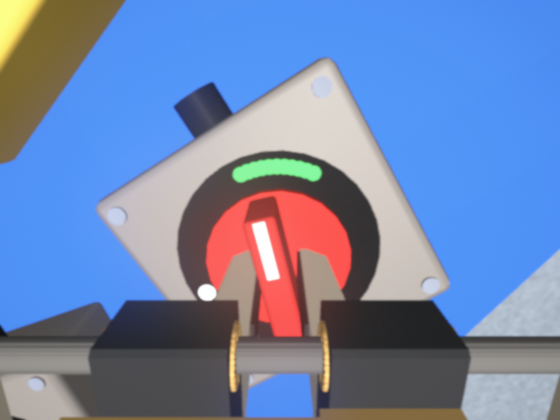

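Request:
move_arm(
  moves=[
    [0, 0.0007, 0, 0, 0, -0.06, -0.63],
    [0, 0, 0, 0, 0, 0, -0.63],
  ],
)

```text
time_s: 9.42
tcp_pos: [0.5036, -0.1233, 0.1757]
eef_rot: [2.795, -1.435, 0.0]
ft_force: [1.3, 3.3, 1.0]
finger_gap: 0.187
```

Request:
move_arm(
  moves=[
    [0, 0, 0, 0, 0, -0.06, -0.63],
    [0, 0, 0, 0, 0, 0, -0.63],
  ],
)

```text
time_s: 9.58
tcp_pos: [0.5037, -0.1233, 0.1757]
eef_rot: [-2.771, 1.479, -0.0]
ft_force: [1.1, 3.1, 1.5]
finger_gap: 0.191
```

Request:
move_arm(
  moves=[
    [0, 0, 0, 0, 0, -0.06, -0.63],
    [0, 0, 0, 0, 0, 0, -0.63],
  ],
)

```text
time_s: 9.75
tcp_pos: [0.5039, -0.1235, 0.1759]
eef_rot: [-2.747, 1.524, -0.001]
ft_force: [2.0, 2.6, -1.1]
finger_gap: 0.187
```

```bash
python3 -c "
from h import *
st()"
```

```text
t 9.75 tcp [ 0.5039 -0.1235  0.1759] yawy -148.02 zax [ 0.001 -0.    -1.   ] q [-0.433  0.74   0.898  2.212 -0.998  0.678 -1.391] F [ 2.    2.63 -1.11] T [ 0.734 -0.265  0.085] gap 17.4
```

```bash
python3 -c "
from h import *
st();p=cam('wrist'); save(p,'w8.png')
D=p['depth']
for r,c in [(230,262),(270,268),(240,230),(250,225),(270,220),(220,340),(200,220),(250,190)]: print(r,c,w(p,r,c).round(4))
for n in ['side']:
  p=cam(n); save(p,'s8.png')
"
```

```text
t 9.75 tcp [ 0.5039 -0.1235  0.1759] yawy -148.02 zax [ 0.001 -0.    -1.   ] q [-0.433  0.74   0.898  2.212 -0.998  0.678 -1.391] F [ 2.    2.63 -1.11] T [ 0.734 -0.265  0.085] gap 17.4
230 262 [ 0.5251 -0.147   0.1207]
270 268 [ 0.5138 -0.1332  0.1212]
240 230 [ 0.5305 -0.1213  0.0862]
250 225 [ 0.5299 -0.1151  0.0863]
270 220 [ 0.5265 -0.1037  0.0862]
220 340 [ 0.485  -0.1575  0.0744]
200 220 [ 0.5451 -0.1332  0.0744]
250 190 [ 0.5451 -0.0993  0.0744]
```

View pics/w8.png

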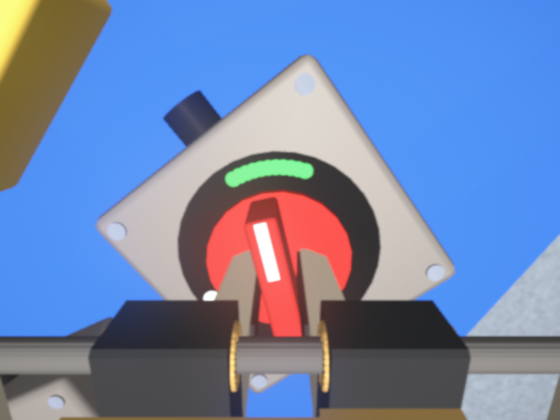

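Request:
move_arm(
  moves=[
    [0, 0, 0, 0, 0, -0.06, -0.63],
    [0, 0, 0, 0, 0, 0, -0.63],
  ],
)

```text
time_s: 10.02
tcp_pos: [0.504, -0.1236, 0.1761]
eef_rot: [-2.722, 1.568, -0.002]
ft_force: [1.6, 4.1, 6.7]
finger_gap: 0.184
```

Request:
move_arm(
  moves=[
    [0, 0, 0, 0, 0, -0.06, -0.63],
    [0, 0, 0, 0, 0, 0, -0.63],
  ],
)

```text
time_s: 10.18
tcp_pos: [0.5039, -0.1236, 0.1762]
eef_rot: [-2.697, 1.61, -0.002]
ft_force: [2.4, 2.7, 8.0]
finger_gap: 0.184
```

```bash
cat >> h.py <<'E'
def disc(f):
    st();p=cam('wrist'); save(p,f)
    m=lambda L: np.median([w(p,r,c)[2] for r,c in L])
    print('disc-housing mm',1000*(m([(240,230),(250,225),(255,222)])-m([(220,340),(200,220),(250,190)])))
    P=p['depth']; Q=[]
    for r in range(190,300):
        for c in range(235,310):
            q=w(p,r,c,P[r,c])
            if P[r,c]>0 and q[2]>.113 and q[2]<.135 and np.hypot(q[0]-.5034,q[1]+.124)<.045: Q.append(q)
    Q=np.array(Q); v=np.linalg.svd(Q[:,:2]-Q[:,:2].mean(0))[2][0]
    v=v*np.sign(v@(Q[:,:2].mean(0)-[.5034,-.124]))
    print('bar yaw',np.degrees(np.arctan2(v[1],v[0])),'turn rad',np.radians(68.6)-np.arctan2(v[1],v[0]), np.median(Q[:,2]))
E
python3 -c "
from h import *
disc('w9.png')"
```

```text
t 10.18 tcp [ 0.5039 -0.1236  0.1762] yawy -151.69 zax [ 0.001 -0.    -1.   ] q [-0.437  0.742  0.905  2.212 -1.003  0.683 -1.449] F [2.39 2.74 7.99] T [ 0.911 -0.254  0.033] gap 17.1
disc-housing mm 15.231618367738495
bar yaw -50.152925519850456 turn rad 2.072629546696989 0.12355425065963221
```

Request:
move_arm(
  moves=[
    [0, 0, 0.001, 0, 0, 0.1, -0.63],
    [0, 0, 0.002, 0, 0, 0, -0.63],
    [0, 0, 0.002, 0, 0, 0, -0.63],
    [0, 0, 0, 0, 0, 0, -0.63],
  ],
)

```text
time_s: 10.57
tcp_pos: [0.5036, -0.1236, 0.181]
eef_rot: [2.738, -1.54, 0.001]
ft_force: [1.9, 1.0, 1.3]
finger_gap: 0.189
```

```bash
python3 -c "
from h import *
disc('w10.png')"
```

```text
t 10.57 tcp [ 0.5036 -0.1236  0.181 ] yawy -148.73 zax [ 0.    -0.001 -1.   ] q [-0.437  0.73   0.903  2.209 -0.979  0.682 -1.419] F [1.88 0.96 1.28] T [ 0.285 -0.278  0.025] gap 17.6
disc-housing mm 16.68418965892428
bar yaw -51.02214105440909 turn rad 2.08780021968452 0.12473886156399941
```

Request:
move_arm(
  moves=[
    [0, 0, 0, 0, 0, 0, 0],
    [0, 0, 0, 0, 0, 0, 0],
    [0, 0, 0.004, 0, 0, 0, 0],
    [0, 0, 0.02, 0, 0, 0, 0],
    [0, 0, 0.03, 0, 0, 0, 0],
  ],
)

```text
time_s: 11.03
tcp_pos: [0.5024, -0.1232, 0.234]
eef_rot: [2.736, -1.54, -0.006]
ft_force: [0.7, -0.5, 0.2]
finger_gap: 0.479
```

Request:
move_arm(
  moves=[
    [0, 0, 0.03, 0, 0, 0, 0],
    [0, 0, 0.03, 0, 0, 0, 0],
    [0, 0, 0.03, 0, 0, 0, 0],
    [0, 0, 0, 0, 0, 0, 0],
    [0, 0, 0, 0, 0, 0, 0],
  ],
)

```text
time_s: 11.45
tcp_pos: [0.5037, -0.1234, 0.3259]
eef_rot: [-2.738, 1.539, -0.003]
ft_force: [-1.0, -0.0, -1.2]
finger_gap: 0.5
```

```bash
python3 - <<'E'
from h import *
st()
p=cam('wrist'); save(p,'w11.png')
D=p['depth'];H,W=D.shape
P=[];C=[]
for r in range(0,H):
  for c in range(0,W):
    if D[r,c]>0: P.append(w(p,r,c,D[r,c]));C.append(p['image'][r,c])
P=np.array(P);C=np.array(C).astype(int); near=np.hypot(P[:,0]-.5034,P[:,1]+.124)<.055
k=near&(P[:,2]>.112)&(P[:,2]<.135)
print('bar',k.sum(),np.median(P[k][:,2]),cv2.minAreaRect(P[k][:,:2].astype(np.float32)))
red=near&(C[:,2]>150)&(C[:,1]<100)
k=red&(P[:,2]<.105)&(P[:,2]>.08); print('disc',np.median(P[k][:,2]))
k=(np.abs(P[:,2]-.075)<.004)&(np.hypot(P[:,0]-.5034,P[:,1]+.124)<.075); print('housing',np.median(P[k][:,2]))
p=cam('top'); save(p,'top2.png'); p=cam('side'); save(p,'side2.png')
E
```

```text
t 11.45 tcp [ 0.5037 -0.1234  0.3259] yawy -148.68 zax [ 0.002 -0.    -1.   ] q [-0.634  0.572  1.191  2.083 -0.672  0.942 -1.665] F [-1.01 -0.05 -1.23] T [0.057 0.137 0.007] gap 46.5
bar 1479 0.1247399630937551 ((0.5026750564575195, -0.1243906170129776), (0.014049801975488663, 0.07188977301120758), 40.07907485961914)
disc 0.090799273857615
housing 0.07332976830877924
```

View pics/w11.png

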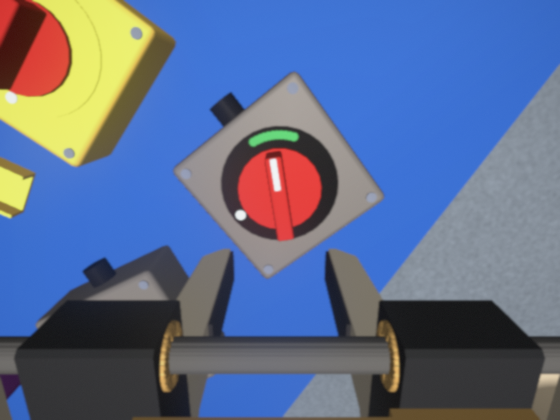

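View pics/side2.png

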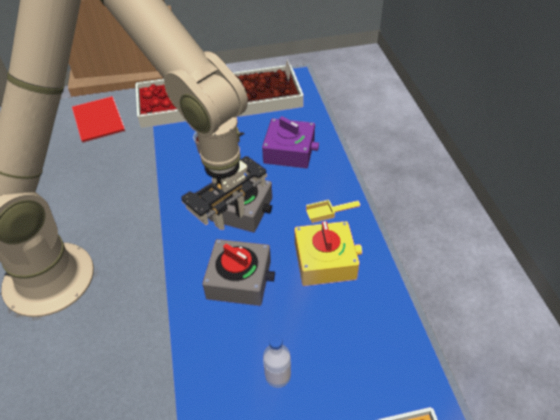

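```bash
python3 -c "
from h import *
print(env.sign_off())"
```

```text
the job is handed in; nothing more can be done
None
```

The lamp isolator with the red handle is switched on and locked in its on notch, and I have handed the job in. It took about 11.5 s of the 58 s.

**What I did:** I set the fingertips on the red disc with the jaws loosely around the bar, pushed down (about 11 N) and turned clockwise out of off. I then eased the push so the handle rode on its ledge and went on in small steps. At about 2.07 rad the handle sprang up against the fingertips with about 8 N. I turned back slightly to take off the load, lifted so the handle could rise fully, opened the jaws and withdrew upwards.

**Last checks:**
- **Angle:** the bar stands at about 2.07 rad, with its pointer inside the green range.
- **Height:** the bar's top is at 0.1247 m, against 0.1249 m before the start by the same camera. The disc is 17.5 mm above the housing, against about 18 mm expected when fully up. A reading just before I let go gave 16.7 mm; I put that down to depth noise.
- **Lock:** I did not test it by turning the handle again; it rests on the spring-up and the height.
- **Contact:** the gripper is about 11 cm clear above the handle and reads no more than about 1 N.
- **Other things:** in the last side picture the bottle, scoop and the purple and yellow boxes stand where they did. The fan isolator and the tub were partly or wholly hidden behind the arm there. I did not check them separately, but the arm did not go near them at low height.

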